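Index the tube carousel one hole towards the reader

TASK

Press in the black plunger on the tube carousel and, keeping it pressed, push it round to the next hole so that the tall tube comes to stand beside the black reader column. Then let the plunger spring back up into that hole and take the hand away. Do not go past that hole, do not force the carousel round with the plunger out, keep off the tall tube and the reader, and leave the other things on the bench where they are.

Things in the scene. Friction and masses are not known exactly. Their poses are not given: they have to be found in the camera images.
- indexer: The bench indexer: a round aluminium base 250 mm across, 50 mm high, fixed to the bench. Origin: on its vertical axis at bench level. Its flat rim (the index ring) has six dark holes, 18 mm across, every 60 degrees at 108 mm radius. Inside the ring sits the grey carousel, a disc 180 mm across, top 58 mm above the bench, which turns about the same axis.
- plunger_top (a point): Centre of the flat top of the plunger's black cap: 30 mm across, 66 mm from the indexer's axis, 96 mm above the bench when out. It rides on the carousel, 12 mm proud of an aluminium boss (44 mm across, top 84 mm above the bench). Pressed straight down it goes in 10 mm to a stop (3.5 N to start, 7.5 N at the stop), then still 2 mm proud. A fingertip pressed on it pushes it round by friction (about 0.5 N), lagging a few mm.
- plunger (a joint): How far the plunger is pressed in, m: 0 out, 0.010 fully in; it springs back. When out, its round-nosed steel pin, 9 mm across, stands up in a ring hole just outside the cap and locks the carousel; 0.008 or more draws the pin clear. Between holes it stays in by 0.0075; let go within about 3 mm of a hole (measured at the cap) it springs up into it.
- carousel (a joint): Angle of the carousel, rad, 0 at the starting hole, growing counter-clockwise seen from above. The next holes are at +1.047 and -1.047 (60 degrees); the pin has about 0.04 of play either way in a hole. It turns with light friction and stays where it is left.
- tube_top (a point): Top centre of the tall capped tube fixed in the carousel opposite the plunger, 55 mm from the axis: clear, 16 mm across with a white cap 19 mm across, top 120 mm above the bench. The four other tubes are short (top 78 mm above the bench).
- tall_tube: The same tall tube; origin at its foot, on the carousel's top.
- reader: The reader: a black column 32 mm across, 132 mm high, with a round foot 60 mm across and a cap 44 mm across, fixed to the bench 165 mm from the indexer's axis. Origin: centre of its underside. At the start it stands 60 degrees (one hole) from the tall tube seen from the axis, on either side; the tall tube must turn towards it and the plunger, opposite, turns in the same sense.
- bottle: Loose amber bottle, 54 mm across and 105 mm high, standing as far from the tall tube on the other side as the reader does. Origin at the centre of its underside.
- tube_rack: Loose orange tube rack, 75 x 160 x 28 mm (40 mm over the tubes), long along its y. Origin at the centre of its underside.
- tip_box: Loose grey box of pipette tips, 85 x 120 x 54 mm, long along its y. Origin at the centre of its underside.
Not all that is in view belongs to the job. What is shaped like the reader but purple is not meant.

How it is judged:
On the way, in this order (a step that is already met when the one before it is completed fails the run):
1. the plunger is pressed in, clear of its starting hole (value of joint plunger above 0.0075 m and value of joint carousel between -0.15 and 0.15 rad), for 0.05 s.
2. the tall tube is beside the reader and the plunger has sprung up into the next hole (horizontal distance between tube_top and reader below 0.12 m and (value of joint carousel between 0.987 and 1.107 rad or value of joint carousel between -1.107 and -0.987 rad) and value of joint plunger below 0.0015 m), for 0.2 s.
At the end, for the whole second after the job is handed in: The carousel stands at rest in the hole next to its starting hole, on the side that brings the tall tube beside the reader (within 0.06 rad of 60 degrees from the start, tall tube within 120 mm of the reader's axis), and the plunger is out to within 1.5 mm (all of step 2 and velocity of joint carousel between -0.05 and 0.05 rad/s); the robot touches nothing.
It fails at once if the carousel is forced round with the plunger not pressed in (value of joint plunger below 0.004 m and (value of joint carousel between 0.12 and 0.92 rad or value of joint carousel between -0.92 and -0.12 rad)).
It fails at once if the carousel is turned well past the next hole (value of joint carousel above 1.3 rad or value of joint carousel below -1.3 rad).
It fails at once if the robot pushes on the tall tube or the reader (contact force between any of the fingers, the arm and tall_tube above 1 N or contact force between any of the fingers, the arm and reader above 1 N).
It fails at once if a bystander (bottle, tube rack, tip box) is moved more than 20 mm or lifted (distance of any of bottle, tube_rack, tip_box from where it was at the start of the episode above 0.02 m).
It fails at once if the bottle is tipped (angle between bottle's own z axis and vertical above 0.35 rad).
It also fails if it takes over 38 s, if anything falls off the work surface, if the arm or the gripper's body presses on something with over 40 N, if the wrist force passes 120 N, or if a joint passes its speed limit or range.

ROBOT

A 7-joint arm with a two-finger parallel gripper is mounted at the origin on the work surface. World frame = base frame: x ahead of the robot, y to its left, z up, the work surface at z = 0. Lengths are in m, angles in rad, forces in N, time in s.
With the tool pointing down it reaches from about 0.4 to 0.875 m from the base axis. Payload 19.3 kg.
Tool frame: the origin (TCP) lies where the fingers leave the gripper's body, on its centre line; the fingertips stand bot.tip_reach ahead of it and the grasp point (between the pads) lies 54 mm ahead of it (bot.tip_reach is the distance from the TCP to the fingertips, in m); z points along the fingers, y is the line along which they close (so a half turn about z gives the same grasp; the last joint's range is limited). The gripper opens to 85 mm and grips with 20 to 120 N. Pads are 22 mm wide; open, the fingers measure 114 mm over their backs; the gripper's body (76 mm by 85 mm) begins 54 mm behind the grasp point. The pads swing forward as they close: fully open they stand 13 mm farther back than shut.
Start: joints at [1.102, 0.521, -0.036, 1.599, 0.021, 1.021, -0.113], TCP at [0.243, -0.576, 0.304] pointing down, gripper open.
Joint ranges: [-2.91, 2.91], [-0.3, 2.13], [-1.5, 1.42], [0.17, 2.43], [-1.26, 4.41], [0.16, 1.93], [-2.52, 2.52]. Speed limits (rad/s): [1.89, 1.89, 2.39, 2.39, 3.01, 3.01, 3.01].

INTERFACE

Orientations are given as [roll, pitch, yaw] about the fixed x, y, z axes, in that order (R = Rz(yaw) Ry(pitch) Rx(roll)).
In Python, from workcell import bot gives the robot as it stands. The module is installed in compiled form; this text tells all that it offers.
- The arm moves only by the shell command python3 -m jog 'ROWS' [FORCE]. ROWS is JSON, a list that holds one entry, the list of rows, each a list of 7 numbers: the shift along the tool's x, y, z in mm, then the turn, a rotation vector about the tool's x, y, z in rad, then the opening, from 0 (shut) to 1 (fully open). In form: [[[tx, ty, tz, wx, wy, wz, fingers], ...]]. A call has 1 to 5 rows; each row shifts and turns the commanded pose from where the row before left it, along the tool's axes as they then stand; what a row does not reach is not made up. A row lasts 1/10 s, in which the tool goes at most 50 mm and 8.59 degrees, less where a joint would pass 70% of its speed; a pose out of reach is approached as far as the arm can. A call is refused whole if a number of a shift passes 50 or a number of a turn 0.15, either way. A call with a gripper value outside its range is refused whole. The fingers move at their own pace and stop on an object; FORCE is the grip in N (left out, the last holds). Time passes only in rows, so rows that do not move let the fingers close. It gives the time, the measured TCP pose, the force, the opening and the grip force at its end, in the units of the state.
- bot.observe(): the state, without advancing time (a new reading comes with each control period).
- bot.grab_frame(name): name is "side" or "top"; returns a dict with "img" (420x560x3 uint8, red, green, blue), "intrinsics" (3x3 intrinsics, pixels), "R" (3x3) and "t" (3): a world point X has camera coordinates R X + t. Camera axes: x right, y down, z forward; pixel columns grow to the right and rows downward; lengths in m; the calibration is good to about 2 mm. A picture is of the moment at which its call begins. There is no depth.
- bot.job_done(): hands the job in; it is judged then, once.
Trained networks look in a picture, given as the dict that the camera call returned (one of the last four; its "shot" number tells which), for a name from the list of things; names that differ only in an ending like _2 or _b are one class to them, and where a whole thing is asked for, a point or a joint stands for the part that bears it (a point fixed in the world has none). Each returns a list of dicts, best first, with "conf" (0 to 1); they miss things now and then, are a little off and sometimes report something else, mostly with a low value. They report only what shows in the picture. A call takes as long as a camera call. They do not tell look-alikes from the thing itself.
- bot.trace(query, picture): "region" (420x560 bool, what is visible of it).
- bot.spot_point(query, picture): "xyz" ([x, y, z] in m, in world coordinates, good to about 4 mm: a listed point, or the origin of a listed thing).
The state is a dict: "clock": time; "qpos": joint angles; "qd": joint speeds; "joint_efforts": joint torques, N m; "position": TCP position; "tool_rot": TCP orientation; "force": force on the tool from outside, world axes, zero at the start; "moment": the same for the moment, N m; "grip_width": finger opening in m; "finger_force": force on a finger pad.
Only numpy, scipy, OpenCV 4.12 (cv2) and the standard library are available. Lean on these libraries where they do the work, as an engineer would, in place of code of your own. Each camera call takes 0.05 s, during which the arm holds its last target. There are 200 camera calls.

## Working session

There is one attempt and no reset: what is moved stays moved. The work goes in short steps, Python scripts to look and compute and a shell command to move; the robot and the scene stay as the last step left them, time stands still between calls to the robot, and variables do not carry over. Pictures are saved under pics/ and viewed, at most 10 in all, crops included, and the job is handed in when it is done.

```bash
mkdir -p pics; cat > h.py <<'E'
from workcell import bot
import cv2,numpy as np
def shot(n,save=None):
    f=bot.grab_frame(n)
    if save: cv2.imwrite('pics/'+save,f['img'][:,:,::-1])
    return f
E
python3 - <<'E'
from h import *
s=bot.observe();print(s['clock'],np.round(s['position'],4),np.round(s['tool_rot'],3),bot.tip_reach,s['force'],s['grip_width'])
ims=[]
for n in('top','side'):
    f=shot(n);ims.append(f['img'])
    for q in('indexer','plunger_top','tube_top','reader','bottle','tube_rack','tip_box'):
        for d in bot.spot_point(q,f)[:3]: print(n,q,np.round(d['xyz'],4),round(d['conf'],2))
    print(f['intrinsics'],f['R'],f['t'])
cv2.imwrite('pics/a.png',cv2.resize(np.hstack(ims)[:,:,::-1],(800,300)))
cv2.imwrite('pics/top.png',ims[0][:,:,::-1])
E
```

```text
0.0 [ 0.2426 -0.5757  0.3033] [-3.14   0.     0.399] 0.0726 [-0.1835587   0.27097517 -0.08644646] 0.0853059052138956
top indexer [ 0.5834  0.0118 -0.0016] 0.58
top plunger_top [ 0.5255 -0.0207  0.0991] 0.55
top tube_top [0.6321 0.0389 0.1225] 0.44
top reader [ 6.818e-01  2.469e-01 -4.000e-04] 0.98
top reader [0.5929 0.1705 0.0018] 0.72
top tube_rack [ 0.3874  0.1783 -0.0009] 0.74
top tip_box [ 0.6105 -0.2439 -0.0019] 0.62
[[499.66224552   0.         287.89325679]
 [  0.         499.66224552 213.22069734]
 [  0.           0.           1.        ]] [[-0.00285558 -0.99997942 -0.00574532]
 [-0.99792627  0.00321907 -0.06428678]
 [ 0.06430395  0.00554983 -0.99791493]] [0.05815882 0.55277008 1.33775006]
side indexer [5.849e-01 1.130e-02 4.000e-04] 0.6
side plunger_top [ 0.5203 -0.0217  0.09  ] 0.69
side tube_top [0.6338 0.0332 0.1172] 0.59
side reader [0.5918 0.1765 0.0057] 0.84
side reader [6.801e-01 2.478e-01 5.000e-04] 0.83
side reader [ 0.7165 -0.0806 -0.0008] 0.65
side bottle [ 0.7178 -0.0804  0.0009] 0.89
side tube_rack [ 0.3901  0.178  -0.0012] 0.72
side tip_box [ 0.6079 -0.2442 -0.0014] 0.91
[[489.39233379   0.         277.49731591]
 [  0.         489.39233379 211.93152443]
 [  0.           0.           1.        ]] [[-0.72624485 -0.68731344  0.01298654]
 [-0.39232274  0.39888441 -0.828839  ]
 [ 0.56449206 -0.60703497 -0.55933644]] [0.45764652 0.28453515 0.85953571]
```

View pics/a.png

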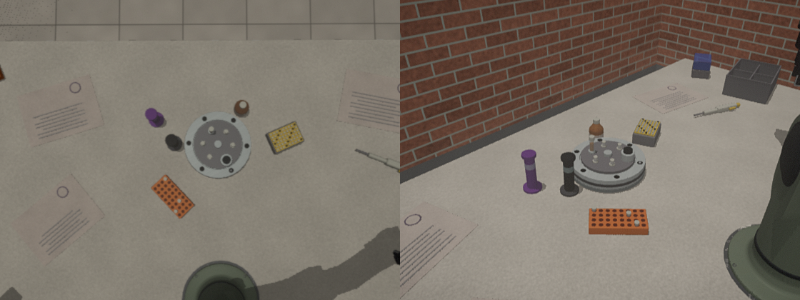

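View pics/top.png

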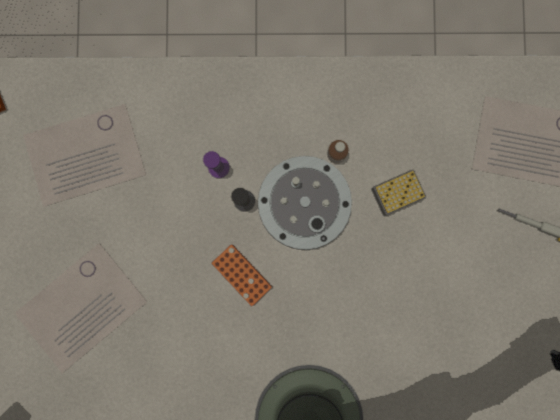

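Black reader is at about pixel (243,199) in the top view, and the purple look-alike is at (216,165). The plunger cap is at (317,224) and the tall tube at (296,182). The tube has to turn counter-clockwise towards the reader. Next I'll refine the axis and cap from the ring holes.

```bash
cat >> h.py <<'E'
def back(f,uv,z):
    K,R,t=f['intrinsics'],np.array(f['R']),np.array(f['t'])
    d=R.T@np.linalg.solve(K,[uv[0],uv[1],1]);c=-R.T@t
    return c+d*(z-c[2])/d[2]
def holes(f,lo=75):
    g=f['img'].max(2); m=(g<lo).astype(np.uint8)
    n,l,st,c=cv2.connectedComponentsWithStats(m)
    return [(c[i],st[i][4]) for i in range(1,n) if 8<st[i][4]<400 and 240<c[i][0]<365 and 140<c[i][1]<260]
E
python3 - <<'E'
from h import *
f=shot('top')
for c,a in holes(f): print(np.round(c,1),a,np.round(back(f,c,.05),4),np.round(back(f,c,.096),4))
d=bot.trace('indexer',f)[0]['region'];ys,xs=np.nonzero(d);print(back(f,(xs.mean(),ys.mean()),.045),xs.min(),xs.max(),ys.min(),ys.max())
E
```

```text
[335.3 158.3] 73 [ 0.6971 -0.0706  0.05  ] [ 0.6891 -0.0665  0.096 ]
[286.  165.8] 23 [0.6775 0.061  0.05  ] [0.6701 0.0606 0.096 ]
[326.4 167.7] 27 [ 0.6719 -0.0466  0.05  ] [ 0.6648 -0.0433  0.096 ]
[299.9 185.7] 15 [0.624  0.0243 0.05  ] [0.6185 0.0251 0.096 ]
[263.9 199.8] 23 [0.5868 0.1198 0.05  ] [0.5826 0.1174 0.096 ]
[345.  203.5] 26 [ 0.5762 -0.0951  0.05  ] [ 0.5724 -0.0901  0.096 ]
[316.8 223.2] 92 [ 0.5241 -0.0201  0.05  ] [ 0.522  -0.0177  0.096 ]
[282.4 236. ] 25 [0.4905 0.071  0.05  ] [0.4897 0.0702 0.096 ]
[323.4 237.9] 18 [ 0.4852 -0.0374  0.05  ] [ 0.4845 -0.0343  0.096 ]
[0.5794845 0.013576  0.045    ] 258 350 155 250
```

```bash
python3 -m jog '[[[38,-32,0,0,0,0,0],[38,-32,0,0,0,0,0],[38,-32,0,0,0,0,0],[38,-32,0,0,0,0,0],[38,-32,0,0,0,0,0]]]' 20; python3 -m jog '[[[38,-32,0,0,0,0,0],[38,-32,0,0,0,0,0],[38,-32,0,0,0,0,0],[38,-32,0,0,0,0,0],[38,-32,0,0,0,0,0]]]'
```

```text
clock: 1.4
position: [0.3562, -0.3529, 0.3041]
tool_rot: [3.141, -0.0, 0.399]
force: [1.5, -0.6, 0.2]
grip_width: 0.0123
finger_force: 0.0
clock: 1.9
position: [0.4692, -0.1316, 0.3042]
tool_rot: [3.141, -0.0, 0.399]
force: [1.0, 0.1, 0.6]
grip_width: 0.0
finger_force: 0.0
```

```bash
python3 -m jog '[[[35,-31,10,0,0,0,0],[35,-31,10,0,0,0,0],[23,-22,35,0,0,0,0],[0,0,35,0,0,0,0],[0,0,15,0,0,0,0]]]'; python3 -m jog '[[[0,0,3,0,0,0,0],[0,0,0,0,0,0,0]]]'; python3 - <<'E'
from h import *
s=bot.observe();p=s['position'];print(bot.tip_reach,p,s['force'])
c,sn=np.cos(.399),np.sin(.399)
d=np.array([.5225,-.018])-p[:2];print('tx,ty',(c*d[0]+sn*d[1])*1e3,(sn*d[0]-c*d[1])*1e3)
f=shot('side');cv2.imwrite('pics/s1.png',cv2.resize(f['img'][140:300,200:400,::-1],(800,600)))
E
```

```text
clock: 2.4
position: [0.5209, -0.0188, 0.1962]
tool_rot: [-3.14, 0.003, 0.401]
force: [-0.2, -0.5, 0.7]
grip_width: 0.0005
finger_force: 0.0
clock: 2.6
position: [0.5218, -0.0201, 0.1961]
tool_rot: [-3.142, 0.0, 0.399]
force: [0.5, -0.7, 0.1]
grip_width: 0.0
finger_force: 0.0
0.0726 [ 0.52180413 -0.02007527  0.19608837] [ 0.53629339 -0.74426626  0.12395371]
tx,ty 1.4474439553678067 -1.6419151004576025
```

View pics/s1.png

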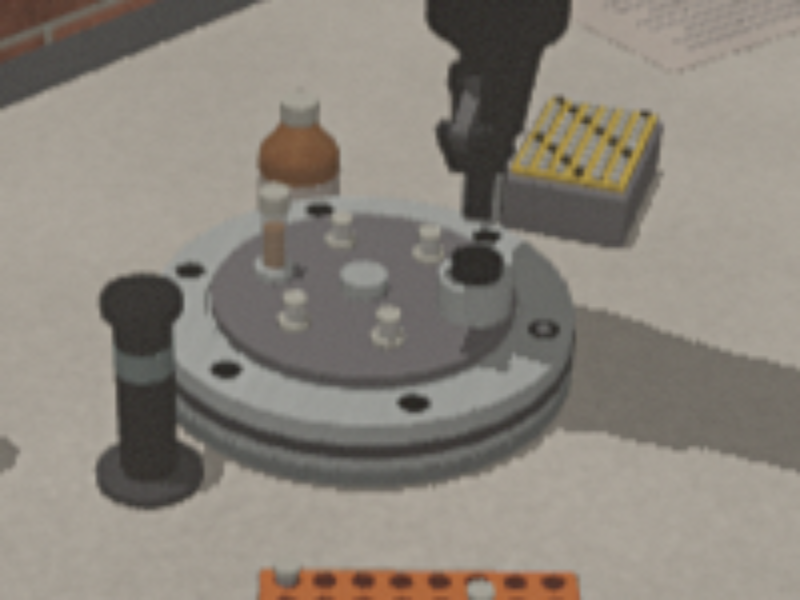

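The fingertip, at about (480,215) in the crop, stands right above the black cap at (475,262). The pin's hole is at (543,328). I'll go down and press.

```bash
python3 -m jog '[[[1.5,-1.5,12,0,0,0,0],[0,0,10,0,0,0,0],[0,0,4,0,0,0,0],[0,0,2,0,0,0,0],[0,0,0,0,0,0,0]]]'; python3 -m jog '[[[0,0,3,0,0,0,0],[0,0,2,0,0,0,0],[0,0,0,0,0,0,0]]]';
```

```text
clock: 3.15
position: [0.5223, -0.0181, 0.1678]
tool_rot: [-3.141, 0.001, 0.399]
force: [-3.0, 0.0, 3.9]
grip_width: -0.0003
finger_force: 1.6
clock: 3.45
position: [0.5225, -0.0181, 0.1628]
tool_rot: [3.141, -0.0, 0.399]
force: [-1.7, -0.9, 5.5]
grip_width: -0.0002
finger_force: 2.6
```

Contact came at z ≈ 0.168 as expected. Now on to the stop.

```bash
python3 -m jog '[[[0,0,3,0,0,0,0],[0,0,2,0,0,0,0],[0,0,0,0,0,0,0]]]'; python3 -m jog '[[[0,0,0.5,0,0,0,0],[0,0,0.5,0,0,0,0],[0,0,0,0,0,0,0]]]'
```

```text
clock: 3.75
position: [0.5227, -0.0183, 0.1585]
tool_rot: [3.141, -0.0, 0.398]
force: [-5.6, -2.1, 15.7]
grip_width: -0.0001
finger_force: 8.0
clock: 4.05
position: [0.5229, -0.0184, 0.1584]
tool_rot: [3.14, -0.001, 0.398]
force: [-9.2, -2.8, 33.5]
grip_width: -0.0001
finger_force: 17.0
```

```bash
python3 - <<'E'
import numpy as np
a=np.radians(207.1+np.arange(0,61,4)); c,s=np.cos(.398),np.sin(.398)
P=66*np.c_[np.cos(a),np.sin(a)]; d=np.diff(P,axis=0)
print(np.round(np.c_[c*d[:,0]+s*d[:,1], s*d[:,0]-c*d[:,1]],1).tolist())
E
python3 -m jog '[[[0,0,-0.5,0,0,0,0],[0,0,0,0,0,0,0]]]'
```

```text
[[0.5, 4.6], [0.8, 4.5], [1.1, 4.5], [1.4, 4.4], [1.7, 4.3], [2.0, 4.1], [2.3, 4.0], [2.6, 3.8], [2.9, 3.6], [3.1, 3.4], [3.3, 3.2], [3.5, 2.9], [3.7, 2.7], [3.9, 2.4], [4.1, 2.1]]
clock: 4.25
position: [0.5228, -0.0184, 0.1585]
tool_rot: [3.141, -0.001, 0.398]
force: [-6.3, -3.5, 24.9]
grip_width: -0.0002
finger_force: 12.6
```

```bash
python3 -m jog '[[[0.5,4.6,0,0,0,0,0],[0.8,4.5,0,0,0,0,0],[1.1,4.5,0,0,0,0,0],[1.4,4.4,0,0,0,0,0],[0,0,0,0,0,0,0]]]'; cat > chk.py <<'E'
from h import *
s=bot.observe();p=s['position'];A=np.array([.5813,.0121])
d=p[:2]-A;print('tcp ang',np.degrees(np.arctan2(d[1],d[0]))%360-207.1,'r',np.hypot(*d),'z',p[2],np.round(s['force'],1),s['clock'])
for n in('top','side'):
    f=shot(n)
    for r in bot.spot_point('tube_top',f)[:1]:
        e=np.array(r['xyz'][:2])-A; print(n,'tube turn',np.degrees(np.arctan2(e[1],e[0]))-27.1,'r',np.hypot(*e),r['conf'])
E
python3 chk.py
```

```text
clock: 4.75
position: [0.5344, -0.0335, 0.1585]
tool_rot: [3.14, -0.003, 0.398]
force: [-0.8, -1.6, 19.0]
grip_width: -0.0001
finger_force: 9.7
tcp ang 17.077027770007476 r 0.06543577699845379 z 0.15851672580513113 [-0.8 -1.6 19. ] 4.75
top tube turn 13.317101493682912 r 0.053983423381627 0.63
side tube turn 13.190450605761207 r 0.055979728473796626 0.54
```

The carousel follows, lagging by about 4°. Continuing round.

```bash
python3 -m jog '[[[1.7,4.3,0,0,0,0,0],[2.0,4.1,0,0,0,0,0],[2.3,4.0,0,0,0,0,0],[2.6,3.8,0,0,0,0,0],[2.9,3.6,0,0,0,0,0]]]'; python3 -m jog '[[[3.1,3.4,0,0,0,0,0],[3.3,3.2,0,0,0,0,0],[3.5,2.9,0,0,0,0,0],[0,0,0,0,0,0,0]]]'; python3 chk.py
```

```text
clock: 5.45
position: [0.5524, -0.0468, 0.1586]
tool_rot: [3.141, -0.003, 0.399]
force: [-1.9, 1.2, 18.4]
grip_width: -0.0001
finger_force: 9.2
clock: 5.85
position: [0.5656, -0.0519, 0.1585]
tool_rot: [3.14, -0.003, 0.399]
force: [-0.3, -0.6, 17.8]
grip_width: 0.0001
finger_force: 9.0
tcp ang 49.13282632310043 r 0.06585121858633151 z 0.15854300102539015 [-0.3 -0.6 17.8] 5.85
top tube turn 48.43296931506496 r 0.05483885483851753 0.55
side tube turn 43.58565119509827 r 0.05563101652855176 0.66
```

```bash
cat >> chk.py <<'E'
f=shot('top');cv2.imwrite('pics/t%d.png'%int(s['clock']*100),cv2.resize(f['img'][145:260,235:370,::-1],(704,600)))
for n in('top','side','top','side'):
    f=shot(n)
    for r in bot.spot_point('tube_top',f)[:1]:
        e=np.array(r['xyz'][:2])-A; print(n,'tube turn',np.degrees(np.arctan2(e[1],e[0]))-27.1,'r',np.hypot(*e),r['conf'])
E
python3 -m jog '[[[3.7,2.7,0,0,0,0,0],[3.9,2.4,0,0,0,0,0],[4.1,2.1,0,0,0,0,0],[0,0,0,0,0,0,0]]]'; python3 chk.py; ls pics
```

```text
clock: 6.45
position: [0.5792, -0.0538, 0.1586]
tool_rot: [3.14, -0.003, 0.399]
force: [-1.0, 0.9, 17.4]
grip_width: -0.0003
finger_force: 8.8
tcp ang 61.10293860521105 r 0.06597829605045745 z 0.15855762087850087 [-1.   0.9 17.4] 6.45
top tube turn 59.55884107019295 r 0.05319041266995397 0.38
side tube turn 55.384306045884394 r 0.05275319895513445 0.79
top tube turn 56.986496282888815 r 0.05338408002391723 0.59
side tube turn 54.655134094738976 r 0.056483802988113334 0.79
top tube turn 57.14785054738439 r 0.05487631547398202 0.66
side tube turn 55.96275004660571 r 0.052987923152356134 0.65
a.png
s1.png
t645.png
top.png
```

View pics/t645.png

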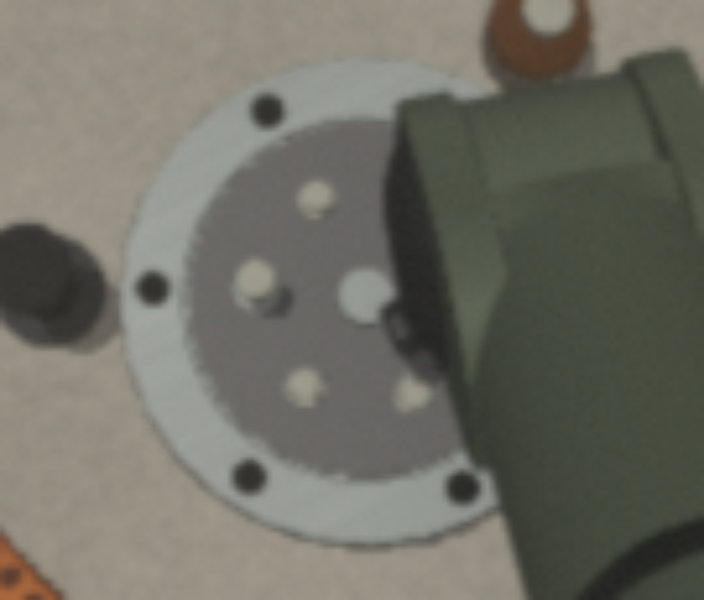

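The white cap is at crop pixel (256,278), almost beside the reader at (35,275) and the ring hole at (152,288). I'll work out the angle from the caps against the start picture.

```bash
cat > ang.py <<'E'
from h import *
def blobs(img):
    g=cv2.resize(img,None,fx=4,fy=4,interpolation=cv2.INTER_CUBIC).astype(int)
    m=((g.min(2)>125)&(g[:,:,0]-g[:,:,2]>=8)).astype(np.uint8)
    n,l,st,c=cv2.connectedComponentsWithStats(m)
    return [((c[i]-1.5)/4,st[i][4]/16) for i in range(1,n) if 5<st[i][4]/16<80 and 265<c[i][0]/4<340 and 165<c[i][1]/4<240]
A=np.array([.5813,.0121])
f=shot('top')
for nm,im in(('start',cv2.imread('pics/top.png')[:,:,::-1]),('now',f['img'])):
    for c,a in blobs(im):
        o=[]
        for z in(.078,.12):
            e=back(f,c,z)[:2]-A;o+=[round(np.degrees(np.arctan2(e[1],e[0])),1),round(np.hypot(*e)*1e3,1)]
        print(nm,np.round(c,1),a,o)
E
python3 ang.py
```

```text
start [295.4 179.9] 15.0625 [np.float64(24.0), np.float64(59.7), np.float64(26.7), np.float64(54.9)]
start [283.2 199.4] 9.1875 [np.float64(86.2), np.float64(56.1), np.float64(90.2), np.float64(55.4)]
start [293.2 218.3] 8.625 [np.float64(146.3), np.float64(54.6), np.float64(147.4), np.float64(56.7)]
now [295.  181.9] 22.25 [np.float64(27.2), np.float64(55.4), np.float64(30.3), np.float64(50.9)]
now [283.2 198. ] 35.25 [np.float64(82.3), np.float64(56.5), np.float64(86.3), np.float64(55.5)]
now [292.9 218.4] 23.9375 [np.float64(145.7), np.float64(55.4), np.float64(146.9), np.float64(57.4)]
now [313.6 220. ] 19.375 [np.float64(-155.7), np.float64(55.0), np.float64(-158.4), np.float64(56.2)]
```

```bash
python3 -m jog '[[[1.5,0.7,0,0,0,0,0],[0,0,0,0,0,0,0]]]'; python3 ang.py | grep now; python3 -m jog '[[[0,0,-2,0,0,0,0],[0,0,-3,0,0,0,0],[0,0,-2,0,0,0,0],[0,0,0,0,0,0,0]]]'
```

```text
clock: 7.35
position: [0.5805, -0.0539, 0.1586]
tool_rot: [3.14, -0.003, 0.399]
force: [-0.7, -0.5, 16.4]
grip_width: 0.0
finger_force: 8.3
now [294.5 182.2] 18.125 [np.float64(28.7), np.float64(55.4), np.float64(31.9), np.float64(51.0)]
now [283.1 198.6] 36.25 [np.float64(84.0), np.float64(56.6), np.float64(87.9), np.float64(55.7)]
now [293.2 218.6] 25.875 [np.float64(146.7), np.float64(55.4), np.float64(147.7), np.float64(57.4)]
now [313.8 219.8] 24.3125 [np.float64(-155.0), np.float64(54.6), np.float64(-157.8), np.float64(55.8)]
clock: 7.8
position: [0.5799, -0.0539, 0.165]
tool_rot: [3.141, -0.001, 0.399]
force: [0.3, -0.4, 3.7]
grip_width: 0.0001
finger_force: 2.2
```

The spring is still pushing on the finger after 6.5 mm of lift, so the pin is rising into the hole. Lifting away.

```bash
python3 -m jog '[[[0,0,-4,0,0,0,0],[0,0,-10,0,0,0,0],[0,0,-40,0,0,0,0],[0,0,-45,0,0,0,0],[0,0,-45,0,0,0,0]]]'; python3 -m jog '[[[-36,32,0,0,0,0,0],[-36,32,0,0,0,0,0],[-36,32,0,0,0,0,0],[-36,32,0,0,0,0,0],[0,0,0,0,0,0,0]]]';python3 ang.py | grep now; python3 - <<'E'
from h import *
f=shot('side');g=shot('top')
cv2.imwrite('pics/end.png',np.hstack([cv2.resize(f['img'][140:300,200:400],(400,320)),cv2.resize(g['img'][140:260,230:380],(400,320))])[:,:,::-1])
for c,a in holes(g): print(np.round(c,1),a)
for q in('plunger_top','tube_top'):
    for p in (f,g): print(q,[np.round(d['xyz'],4) for d in bot.spot_point(q,p)[:1]])
E
```

```text
clock: 8.3
position: [0.5788, -0.0539, 0.3105]
tool_rot: [-3.141, 0.001, 0.399]
force: [0.7, -0.2, -0.2]
grip_width: 0.0002
finger_force: 0.0
clock: 8.8
position: [0.493, -0.2338, 0.3089]
tool_rot: [3.14, 0.002, 0.391]
force: [0.7, 0.1, -0.4]
grip_width: 0.0
finger_force: 0.0
now [295.4 181.8] 18.8125 [np.float64(26.1), np.float64(55.2), np.float64(29.2), np.float64(50.6)]
now [316.  183.3] 15.0625 [np.float64(-32.8), np.float64(54.3), np.float64(-34.0), np.float64(48.8)]
now [283.2 198. ] 31.5625 [np.float64(82.4), np.float64(56.6), np.float64(86.4), np.float64(55.6)]
now [292.9 218.6] 23.0 [np.float64(146.0), np.float64(55.8), np.float64(147.1), np.float64(57.8)]
now [314.  219.6] 20.25 [np.float64(-154.4), np.float64(54.3), np.float64(-157.2), np.float64(55.5)]
[334.1 158.2] 12
[285.9 165.9] 22
[326.3 168. ] 24
[243.  199.2] 393
[330.6 202.1] 89
[264. 200.] 21
[288.8 202.7] 9
[345.1 203.3] 18
[282.3 236. ] 24
[323.3 238. ] 24
plunger_top [array([ 0.5756, -0.0555,  0.0916])]
plunger_top [array([ 0.5763, -0.0584,  0.0997])]
tube_top [array([0.5891, 0.0644, 0.1188])]
tube_top [array([0.5862, 0.0647, 0.1194])]
```

View pics/end.png

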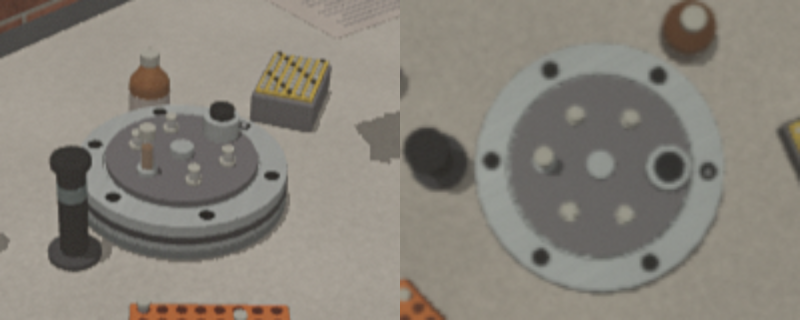

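The tall tube, at (543,157) in the right half, stands beside the reader. The pin shows in its hole at (708,171), and the cap at (668,167) is standing out of its boss. The hand is clear of everything.

```bash
python3 -c "
from workcell import bot
print(bot.job_done())"
```

```text
the job is handed in; nothing more can be done
None
```

The carousel was turned one hole counter-clockwise, so the tall tube now stands beside the black reader. The plunger has sprung up into the new hole, the hand is clear, and the job is handed in; no verdict came back.

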